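Reload the lid coder in the dispensary

ROBOT

A 7-joint arm with a two-finger parallel gripper is mounted at the origin on the work surface. World frame = base frame: x ahead of the robot, y to its left, z up, the work surface at z = 0. Lengths are in m, angles in degrees, forces in N, time in s.
With the tool pointing down it reaches from about 0.4 to 0.9 m from the base axis. Payload 5.5 kg.
Tool frame: the origin (TCP) lies on the centre line of the jaws, within the pads' length; the fingertips stand robot.tcp_to_tips ahead of it and the grasp point (between the pads) is the TCP (robot.tcp_to_tips is the distance from the TCP to the fingertips, in m); z points along the fingers, y is the line along which they close (so a half turn about z gives the same grasp; the last joint's range is limited). The gripper opens to 92 mm and grips with 3 to 60 N. Pads are 19 mm wide; open, the fingers measure 130 mm over their backs; the gripper's body (75 mm by 190 mm) begins 47 mm behind the grasp point.
Start: joints at [81.83, 28.699, -24.465, 88.831, 12.651, 65.22, -12.049], TCP at [0.257, -0.597, 0.246] pointing down, gripper open.
Joint ranges: [-164.97, 164.97], [-17.58, 116.51], [-87.97, 89.64], [11.32, 138.91], [-80.73, 260.73], [10.89, 115.49], [-147.41, 147.41]. Speed limits (degrees/s): [147.25, 147.25, 180, 180, 180, 180, 180].

INTERFACE

Orientations are given as a 3x3 rotation matrix whose columns are the frame's x, y, z axes.
In Python, from workcell import robot, kinematics, cams, order gives the robot as it stands. The module is installed in compiled form; this text tells all that it offers. Calls block until the motion is done:
- robot.goto(position, orientation): joint-space move of the TCP to a pose.
- robot.move_straight(position, speed=0.15, orientation=None, threshold=None): straight line of the TCP; orientation=None keeps the orientation; speed is the mean speed in m/s. With threshold (N) it stops when the force on the tool has changed by that much, and returns True; else False.
- robot.movej(angles): joint-space move.
- robot.grip(opening): finger opening in m; the grip force is fixed at half the most; returns when the fingers have stopped.
- robot.hold(seconds).
- kinematics.solve_ik(position, orientation): joint angles nearest the present ones, or None.
- cams.read_camera(name): name is "scene" or "top" or "wrist"; returns a dict with "image" (400x640x3 uint8, blue, green, red), "fx", "fy", "cx", "cy" (pixels), "k1" (the pictures are not rectified: a ray, as slopes to the right and down, at radius r is drawn at 1 + k1 r^2 times it, then the intrinsics apply), "world_to_cam" (4x4, takes a point from world to camera coordinates); the wrist camera has in their place "hand_eye" (4x4, takes a point from camera to tool coordinates, whose origin is the TCP and whose axes are the flange's). Camera axes: x right, y up, looking along -z (the intrinsics and any distortion apply to the point x, -y, -z); pixel columns grow to the right and rows downward; lengths in m; the calibration is good to about 2 mm. A picture is of the moment at which its call begins: read the wrist's pose just before it. There is no depth.
A pose or a line that the arm cannot do raises robot.Unreachable and nothing moves.
- order.hand_in(): hands the job in; it is judged then, once.
Trained networks look in a picture, given as the dict that the camera call returned (one of the last four; its "shot" number tells which), for a name from the list of things; names that differ only in an ending like _2 or _b are one class to them, and where a whole thing is asked for, a point or a joint stands for the part that bears it (a point fixed in the world has none). Each returns a list of dicts, best first, with "score" (0 to 1); they miss things now and then, are a little off and sometimes report something else, mostly with a low value. They report only what shows in the picture. A call takes as long as a camera call. They do not tell look-alikes from the thing itself.
- cams.masks_of(picture, query): "region" (400x640 bool, what is visible of it) and "location" ([column, row] in pixels, amid what is visible of it).
Readings, each from a call of its own:
- robot.get_t(): time.
- robot.get_qpos(): joint angles.
- robot.get_dq(): joint speeds.
- robot.get_tau(): joint torques, N m.
- robot.get_ee_pos(): TCP position.
- robot.get_orientation(): TCP orientation.
- robot.get_ft_force(): force on the tool from outside, world axes, zero at the start.
- robot.get_moment(): the same for the moment, N m.
- robot.get_opening(): finger opening in m.
- robot.get_grasp_force(): force on a finger pad.
Only numpy, scipy, OpenCV 4.12 (cv2) and the standard library are available. Lean on these libraries where they do the work, as an engineer would, in place of code of your own. Each camera call takes 0.05 s, during which the arm holds its last target. There are 200 camera calls.

TASK

Open the coder's sliding guard fully, move the finished lids (those with a white code patch) from the nests into the blue tray, and seat every plain green lid from the mat flat and fully home in a nest of its own shape. Then slide the guard fully shut and, only once it is shut, press the green start button all the way down and let go. Leave the other things on the bench where they are.

Things in the scene. Friction and masses are not known exactly. Their poses are not given: they have to be found in the camera images.
- coder: white flatbed lid coder, 370 deep x 320 wide x 76 mm high, fixed; origin at the centre of its underside, x from its front (console, 56 mm high, nearest the robot) to its back, z up. The bay with the nests reaches from x = -122 to +18 mm (behind that a gantry beam with its head, up to 19 mm above the nest tops) and is 280 mm wide; side walls and guard tracks rise to 76 mm
- guard (a joint): flat amber guard window that slides over the bay along the coder's x in its tracks: 0 = fully shut, 0.14 m = fully open (pushed back over the rear deck); about 2 N of friction, stays where left. Underside 68 mm and top 73 mm above the bench (21 mm clear above the nest tops)
- guard_handle (a point): middle of the guard's black upright grip ridge: 12 mm thick (along the coder's x), 100 mm long (along its y), from the window top up to 98 mm above the bench; this point is 86 mm above the bench, 12 mm behind the window's front edge, and moves with the guard. Fully open, the window's front edge lies 15 mm behind the coder's origin
- start (a joint): travel of the green start button on the console, 0 = up, 0.006 m = fully down; it counts as pressed past 0.004; springs back, fully down takes 5 N
- start_top (a point): centre of the start button's top, 28 mm across, 74 mm above the bench; it is pressed straight down
- nest_round1: fixed aluminium nest 128 x 65 x 17 mm in the coder's bay, one round 51 mm diameter cavity 8 mm deep in its top; origin at the centre of its underside, below the cavity; cavity floor 9 mm, block top 17 mm above it; x from the coder's front to back, y along the row of four nests (66 mm apart, flush, any order). A seated lid's centre is 17 mm above this origin; 8 mm stand proud
- nest_round2: fixed aluminium nest 128 x 65 x 17 mm in the coder's bay, one round 51 mm diameter cavity 8 mm deep in its top; origin at the centre of its underside, below the cavity; cavity floor 9 mm, block top 17 mm above it; x from the coder's front to back, y along the row of four nests (66 mm apart, flush, any order). A seated lid's centre is 17 mm above this origin; 8 mm stand proud
- nest_square1: fixed aluminium nest 128 x 65 x 17 mm in the coder's bay, one square 43 x 43 mm (sides along x, y) cavity 8 mm deep in its top; origin at the centre of its underside, below the cavity; cavity floor 9 mm, block top 17 mm above it; x from the coder's front to back, y along the row of four nests (66 mm apart, flush, any order). A seated lid's centre is 17 mm above this origin; 8 mm stand proud
- nest_square2: fixed aluminium nest 128 x 65 x 17 mm in the coder's bay, one square 43 x 43 mm (sides along x, y) cavity 8 mm deep in its top; origin at the centre of its underside, below the cavity; cavity floor 9 mm, block top 17 mm above it; x from the coder's front to back, y along the row of four nests (66 mm apart, flush, any order). A seated lid's centre is 17 mm above this origin; 8 mm stand proud
- lid_round1: plain dark green screw-lid blank of an ointment jar, round, 48 mm diameter, 16 mm thick, bottom edge bevelled, 20 to 45 g, waiting on the 4 mm thick grey mat (or absent); origin at its centre, z its axis
- lid_round2: plain dark green screw-lid blank of an ointment jar, round, 48 mm diameter, 16 mm thick, bottom edge bevelled, 20 to 45 g, waiting on the 4 mm thick grey mat (or absent); origin at its centre, z its axis
- lid_square1: plain dark green screw-lid blank of an ointment jar, square, 40 x 40 mm, 16 mm thick, bottom edge bevelled, 20 to 45 g, waiting on the 4 mm thick grey mat (or absent); origin at its centre, z its axis, x and y square to its sides
- lid_square2: plain dark green screw-lid blank of an ointment jar, square, 40 x 40 mm, 16 mm thick, bottom edge bevelled, 20 to 45 g, waiting on the 4 mm thick grey mat (or absent); origin at its centre, z its axis, x and y square to its sides
- coded_round1: already coded round 48 mm lid, 16 mm thick, dark green with a white square code patch on top, seated in a round nest at the start (or absent); origin at its centre
- coded_round2: already coded round 48 mm lid, 16 mm thick, dark green with a white square code patch on top, seated in a round nest at the start (or absent); origin at its centre
- coded_square1: already coded square 40 x 40 mm lid, 16 mm thick, dark green with a white square code patch on top, seated in a square nest at the start (or absent); origin at its centre
- coded_square2: already coded square 40 x 40 mm lid, 16 mm thick, dark green with a white square code patch on top, seated in a square nest at the start (or absent); origin at its centre
- tray: open blue plastic tray for finished lids, 210 (its x) x 160 (its y) mm outside, 28 mm high, walls and floor 4 mm thick, fixed; origin at the centre of its underside
- pot1: small closed white ointment pot, 43 mm across, 40 mm high, standing at the far end of the grey mat (which is 4 mm thick); a bystander; origin at the centre of its underside
- pot2: small closed white ointment pot, 43 mm across, 40 mm high, standing at the far end of the grey mat (which is 4 mm thick); a bystander; origin at the centre of its underside
- bottle1: amber medicine bottle with a green cap, 56 mm across, 115 mm high, standing on the bench behind the mat; a bystander; origin at the centre of its underside
- carton1: white and red medicine carton 55 x 110 x 45 mm, behind the blue tray; a bystander; origin at the centre of its underside
- spatula: spatula 190 mm long with a black handle, lying flat on the bench in front of the blue tray; a bystander; origin under its middle
Mind the look-alikes: they are no part of the job. What is shaped like the lid_round2 but brown, pink or yellow is not meant.

How it is judged:
By the outcome, as a careful person would: the job done as asked, in the order asked, and still so for the second after the job is handed in, with the robot touching nothing.
Of coded_round1, coded_round2, coded_square1, coded_square2 only 2 to 3 are there at a start; the rules pass over those that are not, and their reading is None.
Of lid_round1, lid_round2, lid_square1, lid_square2 only 3 to 4 are there at a start; the rules pass over those that are not, and their reading is None.
At some moment in a run one of lid_round1, lid_round2, lid_square1, lid_square2 may be knocked a few centimetres aside while the robot is not near it.
Once in a run the grip may slacken for a moment while it holds something.
It also fails if it takes over 200 s, if anything falls off the work surface, if the arm or the gripper's body presses on something with over 40 N, if the wrist force passes 120 N, or if a joint passes its speed limit or range.

## Working session

There is one attempt and no reset: what is moved stays moved. The work goes in short steps, each a Python script; the robot and the scene stay as the last script left them, time stands still between calls to the robot, and variables do not carry over. Pictures are saved under pics/ and viewed, at most 14 in all, crops included, and the job is handed in when it is done.

```bash
mkdir -p pics; ls
cat > h.py <<'E'
import numpy as np, cv2
from workcell import robot, kinematics, cams, order
def K(p): return np.array([[p["fx"],0,p["cx"]],[0,p["fy"],p["cy"]],[0,0,1.]])
def w2c(p, T=None):
    if "world_to_cam" in p: return np.array(p["world_to_cam"])
    return np.linalg.inv(T@np.array(p["hand_eye"]))
def toolT():
    T=np.eye(4);T[:3,:3]=robot.get_orientation();T[:3,3]=robot.get_ee_pos();return T
def back(p,uv,z,T=None):
    "pixels -> world points on plane z"
    uv=np.asarray(uv,float).reshape(-1,1,2)
    n=cv2.undistortPoints(uv,K(p),np.array([p["k1"],0,0,0.]),).reshape(-1,2)
    M=np.linalg.inv(w2c(p,T)); d=np.c_[n[:,0],-n[:,1],-np.ones(len(n))]@M[:3,:3].T
    o=M[:3,3]; return o+d*((z-o[2])/d[:,2])[:,None]
def proj(p,X,T=None):
    X=np.asarray(X,float).reshape(-1,3);M=w2c(p,T);c=X@M[:3,:3].T+M[:3,3]
    s=c[:,:2]*[1,-1]/-c[:,2:3]; s=s*(1+p["k1"]*(s**2).sum(1))[:,None]
    return s*[p["fx"],p["fy"]]+[p["cx"],p["cy"]]
E
cat > a.py <<'E'
from h import *
print(robot.tcp_to_tips, robot.get_t())
for n in ("top","scene"):
    p=cams.read_camera(n); cv2.imwrite(f"pics/{n}0.png",p["image"])
    M=np.linalg.inv(w2c(p)); print(n,p["fx"],p["k1"],M[:3,3].round(3))
    if n=="top":
        for q,z in [("coder",.056),("guard",.073),("guard_handle",.098),("start_top",.074),("nest_round1",.047),("nest_square1",.047),("lid_round1",.02),("lid_square1",.02),("coded_round1",.055),("coded_square1",.055),("tray",.028),("pot1",.044),("bottle1",.115),("carton1",.045),("spatula",.01)]:
            for r in cams.masks_of(p,q):
                print(q,round(r["score"],2),np.round(r["location"]),r["region"].sum(),back(p,r["location"],z)[0].round(3))
E
python3 a.py
```

```text
pics
0.019 0.0
top 507.0255626589726 -0.037873493893991535 [0.381 0.026 1.291]
coder 0.56 [327. 149.] 19588 [0.623 0.013 0.056]
guard 0.61 [328. 162.] 8745 [0.589 0.01  0.073]
guard_handle 0.93 [326. 163.] 8597 [0.581 0.015 0.098]
start_top 0.55 [379. 204.] 113 [ 0.487 -0.113  0.074]
start_top 0.29 [215. 130.] 253 [0.662 0.288 0.074]
nest_square1 0.55 [228.  99.] 553 [0.749 0.263 0.047]
lid_round1 0.87 [261. 262.] 299 [0.342 0.173 0.02 ]
lid_round1 0.81 [217. 176.] 308 [0.558 0.29  0.02 ]
lid_round1 0.67 [192. 324.] 324 [0.189 0.34  0.02 ]
lid_round1 0.6 [211. 278.] 335 [0.302 0.297 0.02 ]
lid_round1 0.53 [183. 174.] 285 [0.562 0.376 0.02 ]
lid_round1 0.33 [177. 130.] 300 [0.674 0.394 0.02 ]
lid_square1 0.63 [185. 222.] 234 [0.439 0.366 0.02 ]
coded_square1 0.47 [217. 175.] 291 [0.554 0.281 0.055]
tray 0.7 [475. 189.] 5277 [ 0.532 -0.362  0.028]
tray 0.47 [218. 133.] 293 [0.666 0.288 0.028]
pot1 0.86 [178. 127.] 252 [0.676 0.387 0.044]
pot1 0.66 [217. 132.] 293 [0.665 0.288 0.044]
pot1 0.63 [184. 176.] 286 [0.553 0.367 0.044]
bottle1 0.73 [327. 161.] 8652 [0.582 0.013 0.115]
bottle1 0.58 [231.  98.] 546 [0.731 0.242 0.115]
carton1 0.98 [449. 118.] 1083 [ 0.71  -0.295  0.045]
carton1 0.43 [474. 187.] 5243 [ 0.534 -0.356  0.045]
spatula 0.86 [442. 274.] 1156 [ 0.318 -0.281  0.01 ]
scene 518.9645023415453 0.002687954146150741 [ 1.291 -0.507  1.082]
```

Run:
```python
import cv2
a=cv2.imread("pics/top0.png")
cv2.imwrite("pics/top0c.png",cv2.resize(a[60:360,150:550],(800,600),interpolation=cv2.INTER_CUBIC))
```

```text
(no output)
```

View pics/top0c.png

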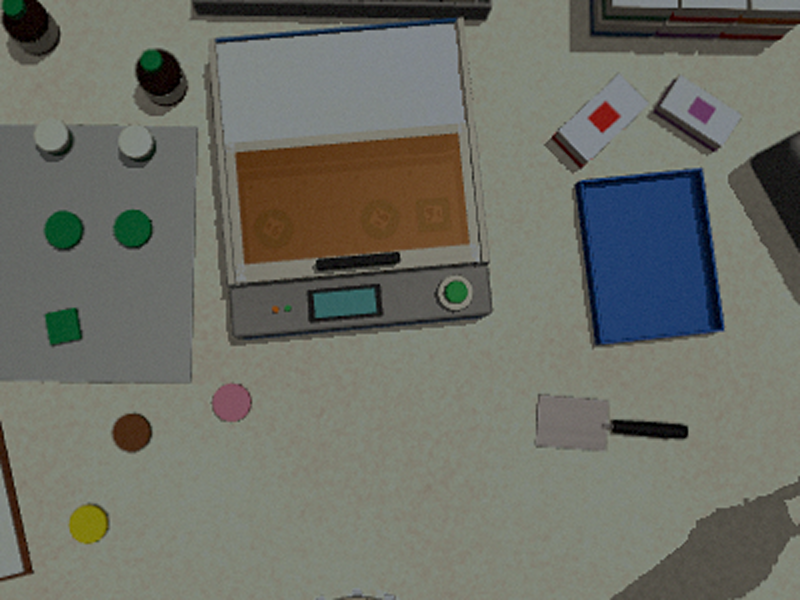

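View pics/scene0.png

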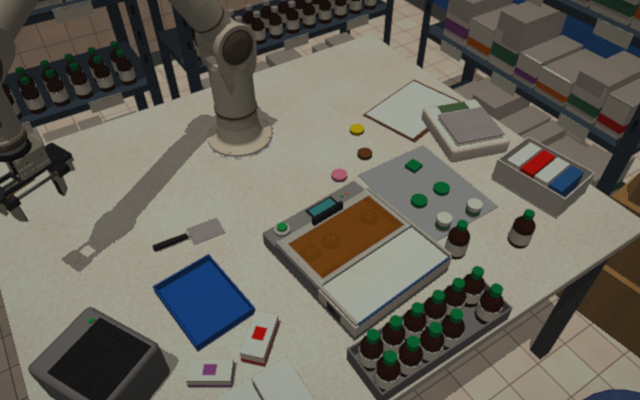

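Top crop (full px = crop/2+(150,60)): the plain green lids are two round, at (63,230) and (133,229), and one square, at (63,327). The brown (132,432), pink (231,402) and yellow (88,523) discs are look-alikes. Coded lids show through the guard: round at (275,225) and (380,217), square at (434,214). The nest at about (327,221) is empty and must be square. The handle is at (358,261) and the button at (456,292).

```bash
cat >> h.py <<'E'
def down(yaw):
    "tool z down, tool y axis at angle yaw (deg) in world xy, choose half turn nearest reachable"
    c,s=np.cos(np.radians(yaw)),np.sin(np.radians(yaw))
    y=np.array([c,s,0]);z=np.array([0,0,-1.]);return np.c_[np.cross(y,z),y,z]
E
cat > b.py <<'E'
from h import *
p=cams.read_camera("top"); im=p["image"]
print(robot.get_orientation().round(2).tolist()); 
for uv,z,n in [((329,190.5),.098,"handle"),((378,206),.074,"button")]: print(n,back(p,[uv],z)[0].round(4))
c=lambda x,y:(x/2+150,y/2+60)
print("handle ends",back(p,[c(316,264),c(400,258)],.098).round(4).tolist())
fl,fr=back(p,[c(231,286),c(490,264)],.056); print("console back corners",fl,fr)
print("window front",back(p,[c(244,265),c(469,244)],.073).round(4).tolist())
print("rear corners",back(p,[c(213,40),c(464,20)],.076).round(4).tolist())
h=back(p,[(329,190.5)],.098)[0]
for yaw in (0,5,-5,90,-90,180):
    q=kinematics.solve_ik([h[0],h[1],.35],down(yaw)); print(yaw,None if q is None else np.round(q))
w=cams.read_camera("wrist");print(np.round(w["hand_eye"],3).tolist(),w["fx"],w["k1"])
E
python3 b.py
```

```text
[[0.92, 0.39, 0.0], [0.39, -0.92, -0.0], [0.0, 0.0, -1.0]]
handle [0.515  0.0074 0.098 ]
button [ 0.4816 -0.1116  0.074 ]
handle ends [[0.5108, 0.057, 0.098], [0.5192, -0.0423, 0.098]]
console back corners [0.48710529 0.16151919 0.056     ] [ 0.51803796 -0.15544034  0.056     ]
window front [[0.5113, 0.1445, 0.073], [0.5402, -0.1274, 0.073]]
rear corners [[0.7888, 0.1883, 0.076], [0.819, -0.1209, 0.076]]
0 [ 53.  19. -70.  99.  19.  75. -21.]
5 [ 54.  19. -70.  99.  19.  75. -16.]
-5 [ 53.  19. -70.  99.  19.  75. -26.]
90 [ 57.  24. -78.  99.  24.  77.  64.]
-90 [  49.   16.  -63.  100.   15.   73. -107.]
180 None
[[-0.0, 0.953, 0.303, 0.081], [1.0, -0.0, 0.001, 0.0], [0.001, 0.303, -0.953, -0.139], [0.0, 0.0, 0.0, 1.0]] 319.9142015361417 -0.0014646385675271731
```

```bash
cat > c.py <<'E'
from h import *
yaw=5.5; ex=np.array([np.cos(np.radians(yaw)),np.sin(np.radians(yaw)),0]); R=down(yaw)
h=np.array([.515,.0074,0])
robot.goto([h[0],h[1],.30],R)
T=toolT();w=cams.read_camera("wrist");cv2.imwrite("pics/w1.png",w["image"])
r=cams.masks_of(w,"start_top");print([(x["score"],np.round(x["location"]),back(w,x["location"],.074,T)[0].round(4)) for x in r])
print("expected handle px",proj(w,[h+[0,0,.098]],T))
print(robot.get_qpos().round(1),robot.get_t())
for n,xy in dict(r1=(.56,.29),r2=(.556,.37),sq=(.44,.366),tray=(.53,-.36),nl=(.6,.11),nr=(.6,-.09),btn=(.48,-.11)).items():
    for z in (.02,.25):
        print(n,z,[(y,None if (q:=kinematics.solve_ik([*xy,z],down(y))) is None else q.round().astype(int).tolist()) for y in (5.5,-84.5,95.5)])
E
python3 c.py
```

```text
[(0.68, array([285., 253.]), array([ 0.4845, -0.1084,  0.074 ])), (0.56, array([405., 331.]), array([ 0.6565, -0.2125,  0.074 ]))]
expected handle px [[317.81365544 170.64588868]]
[ 53.5  24.6 -72.3 103.4  24.8  70.5 -20.6] 3.4
r1 0.02 [(5.5, [3, 51, -47, 98, 46, 52, -59]), (-84.5, [-7, 45, -32, 99, 32, 45, -139]), (95.5, [12, 62, -64, 98, 62, 63, 23])]
r1 0.25 [(5.5, [11, 37, -60, 91, 34, 72, -50]), (-84.5, [1, 31, -43, 91, 22, 67, -132]), (95.5, [18, 50, -79, 91, 49, 82, 29])]
r2 0.02 [(5.5, [-5, 54, -47, 93, 46, 54, -63]), (-84.5, [-14, 48, -32, 93, 32, 48, -144]), (95.5, [3, 63, -63, 92, 62, 65, 19])]
r2 0.25 [(5.5, [1, 41, -58, 85, 35, 74, -56]), (-84.5, [-8, 34, -42, 85, 24, 70, -138]), (95.5, [8, 52, -77, 85, 50, 83, 25])]
sq 0.02 [(5.5, [-9, 46, -44, 107, 44, 46, -72]), (-84.5, [-43, 37, 1, 108, -1, 35, -126]), (95.5, [-1, 53, -57, 107, 56, 54, 10])]
sq 0.25 [(5.5, [4, 32, -63, 99, 30, 68, -62]), (-84.5, [-5, 26, -49, 99, 22, 65, -145]), (95.5, [8, 37, -72, 99, 37, 72, 23])]
tray 0.02 [(5.5, [65, 53, -49, 97, 48, 54, 2]), (-84.5, [55, 46, -33, 97, 33, 46, -77]), (95.5, [74, 6
[... 239 characters left out ...]
-122]), (95.5, [31, 62, -65, 101, 64, 63, 37])]
nl 0.25 [(5.5, [30, 36, -62, 94, 33, 71, -34]), (-84.5, [19, 28, -43, 94, 21, 66, -114]), (95.5, [37, 49, -82, 94, 50, 81, 45])]
nr 0.02 [(5.5, [41, 50, -48, 102, 48, 51, -25]), (-84.5, [29, 44, -31, 102, 32, 43, -103]), (95.5, [50, 62, -66, 102, 65, 64, 56])]
nr 0.25 [(5.5, [50, 36, -63, 94, 34, 71, -15]), (-84.5, [37, 28, -43, 95, 20, 65, -95]), (95.5, [56, 50, -83, 94, 50, 82, 63])]
btn 0.02 [(5.5, [48, 42, -48, 118, 49, 42, -26]), (-84.5, [36, 36, -33, 119, 34, 35, -104]), (95.5, [60, 55, -66, 118, 65, 56, 53])]
btn 0.25 [(5.5, [68, 26, -72, 110, 27, 64, -9]), (-84.5, [54, 17, -51, 110, 15, 60, -88]), (95.5, [73, 39, -87, 110, 41, 73, 68])]
```

View pics/w1.png

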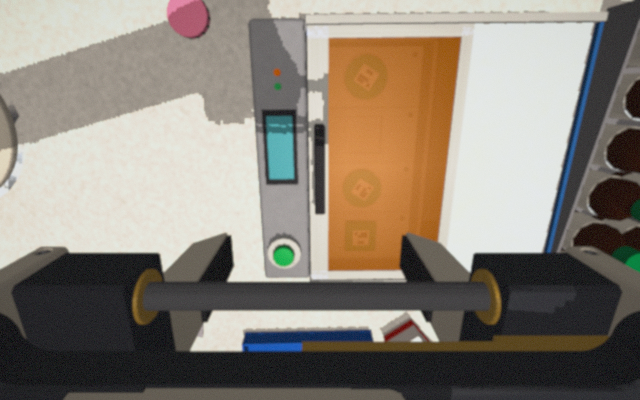

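The wrist view shows the handle at (319,169), 1–2 px from the prediction, and the guard shut over three coded lids. The empty nest is at (362,130) and square. Next I open the guard.

```bash
cat > d.py <<'E'
from h import *
yaw=5.5; ex=np.array([np.cos(np.radians(yaw)),np.sin(np.radians(yaw)),0]); R=down(yaw)
h=np.array([.515,.0074,.098])
robot.grip(.05)
print(robot.move_straight([h[0],h[1],.13],.2))
print(robot.move_straight(h,.08,threshold=8), robot.get_ee_pos())
robot.grip(.0); print("open",robot.get_opening(),robot.get_grasp_force(),robot.get_ee_pos())
hit=robot.move_straight(h+ex*.150,.08,threshold=14); e=robot.get_ee_pos()
print(hit,e,(e-h)@ex,robot.get_ft_force())
robot.grip(.05); robot.move_straight(e+[0,0,.05],.15)
# look from above the bay
o=h+ex*(.07+.0); robot.goto([o[0],o[1],.33],R)
# step to side so the camera sees the bay centred
ey=np.array([-ex[1],ex[0],0]); robot.move_straight(np.r_[(h-.03*ex-.13*ey)[:2],.33],.25)
T=toolT();w=cams.read_camera("wrist");cv2.imwrite("pics/w2.png",w["image"])
np.savez("w2.npz",T=T,**w)
print(robot.get_t())
for q in ("coded_round1","coded_square1","nest_round1","nest_square1"):
    for r in cams.masks_of(w,q): print(q,round(r["score"],2),np.round(r["location"]),r["region"].sum(),back(w,r["location"],.055,T)[0].round(4))
E
python3 d.py
```

```text
False
False [0.51471855 0.00762416 0.09760849]
open 0.011864096369250999 29.997633397579193 [0.5154858  0.00735013 0.0982016 ]
True [0.65329087 0.02159525 0.09823435] 0.13901476225722514 [-1.43465173 -0.17311442  6.69747422]
11.0
coded_round1 0.65 [389.  84.] 1348 [ 0.5752 -0.0222  0.055 ]
coded_round1 0.42 [427. 248.] 206 [ 0.6658 -0.2374  0.055 ]
coded_square1 0.84 [383. 134.] 1081 [ 0.5775 -0.0834  0.055 ]
coded_square1 0.53 [519.  83.] 26506 [ 0.7337 -0.0063  0.055 ]
coded_square1 0.29 [387.  80.] 1250 [ 0.5722 -0.0187  0.055 ]
nest_round1 0.54 [425. 246.] 240 [ 0.6623 -0.2344  0.055 ]
nest_square1 0.85 [392.  28.] 5947 [0.5687 0.0382 0.055 ]
nest_square1 0.55 [365. 133.] 3945 [ 0.5553 -0.0841  0.055 ]
```

View pics/w2.png

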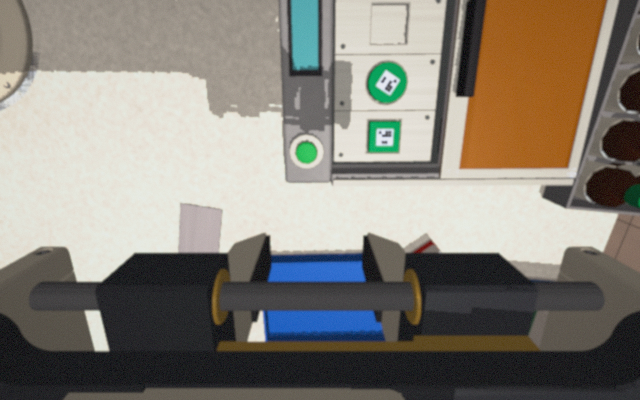

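The guard is open: it travelled 0.1385 m to the stop. The bay shows an empty square nest at (390,24), a coded round lid at (387,82) and a coded square lid at (384,136). I'll do close looks with metric segmentation, then move the coded lids.

```bash
cat >> h.py <<'E'
YAW=5.5; EX=np.array([np.cos(np.radians(YAW)),np.sin(np.radians(YAW))]); EY=np.array([-EX[1],EX[0]])
ROW=np.array([.5155,.0074])+.061*EX        # middle of nest row
NEST={"round1":ROW+.099*EY,"square2":ROW+.033*EY,"round2":ROW-.033*EY,"square1":ROW-.099*EY}
TRAY=np.array([.533,-.36])
OFF=.06
def see(xy,z,yaw=YAW,save=None):
    R=down(yaw); t=np.r_[np.asarray(xy)-OFF*R[:2,0],z+.16]
    robot.goto(t,R); T=toolT(); w=cams.read_camera("wrist")
    if save: cv2.imwrite(f"pics/{save}.png",w["image"])
    return w,T
def green(xy,z,yaw=YAW,save=None):
    "best green blob near xy: centre, side lengths, angle"
    w,T=see(xy,z,yaw,save); hsv=cv2.cvtColor(w["image"],cv2.COLOR_BGR2HSV)
    m=cv2.inRange(hsv,(50,90,30),(90,255,255)); out=[]
    for c in cv2.findContours(m,cv2.RETR_EXTERNAL,cv2.CHAIN_APPROX_NONE)[0]:
        if cv2.contourArea(c)<600: continue
        P=back(w,c[:,0],z,T)[:,:2]; H=cv2.convexHull((P*1e3).astype(np.float32)); M=cv2.moments(H)
        r=cv2.minAreaRect(H); a=M["m00"]; 
        cen=np.array([M["m10"],M["m01"]])/a/1e3
        # fill: area / rect area : 0.785 disc, 1 square
        out.append((np.linalg.norm(cen-xy),cen,r[1],r[2],a/(r[1][0]*r[1][1])))
    out.sort(key=lambda o:o[0]); return out[0] if out else None
def up(z=.2,v=.3):
    e=robot.get_ee_pos(); robot.move_straight([e[0],e[1],z],v)
def pick(xy,zc,yaw=YAW,opening=.062,dz=.0205):
    "grasp a lid whose centre height is zc"
    R=down(yaw); robot.grip(opening)
    robot.goto([*xy,zc+.10],R); robot.move_straight([*xy,zc+.05],.2)
    hit=robot.move_straight([*xy,zc+dz],.06,threshold=8)
    robot.grip(.0); e=robot.get_ee_pos(); o=robot.get_opening()
    print("pick hit",hit,"opening",round(o,4),"shift mm",((e[:2]-xy)*1e3).round(1),"t",round(robot.get_t(),1)); return o
E
cat > e.py <<'E'
from h import *
for i,n in enumerate(("round1","round2","square1")):
    g=green(NEST[n],.055,save="n_"+n); d=g[1]-ROW
    print(n,g[1].round(4),"coder xy mm",(d@EX*1e3).round(1),(d@EY*1e3).round(1),np.round(g[2],1),round(g[3],1),round(g[4],3))
w,T=see(NEST["square2"],.047,save="n_square2"); print(proj(w,[[*NEST["square2"],.047]],T))
E
python3 e.py
python3 - <<'E'
import cv2,numpy as np
I=[cv2.imread(f"pics/n_{n}.png")[60:260,220:420] for n in("round1","square2","round2","square1")]
cv2.imwrite("pics/n4.png",cv2.resize(np.vstack([np.hstack(I[:2]),np.hstack(I[2:])]),(600,600)))
E
```

```text
round1 [0.5599 0.1102] coder xy mm -6.9 98.1 [45.8 45.4] 5.5 0.8
round2 [ 0.5733 -0.0211] coder xy mm -6.2 -33.9 [45.8 46.1] 5.2 0.793
square1 [ 0.58  -0.087] coder xy mm -5.8 -100.1 [39.  38.3] 5.4 0.979
[[318.40021042 121.5554694 ]]
```

View pics/n4.png

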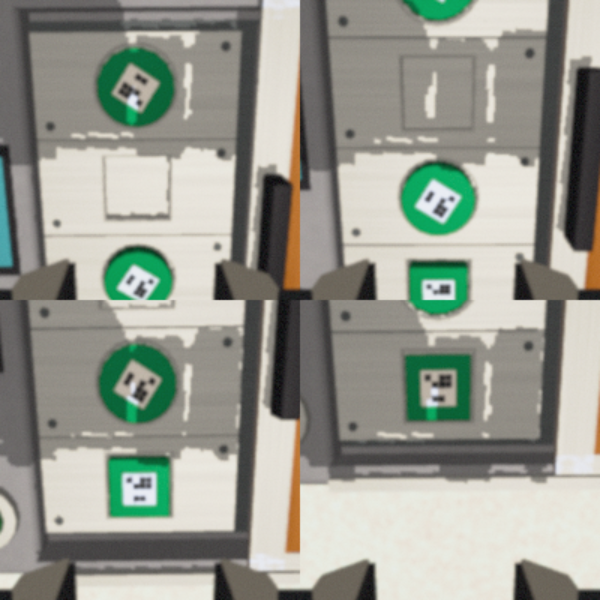

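```bash
cat > f.py <<'E'
from h import *
import sys
spots={"round1":(-.04,-.04),"round2":(0,.04),"square1":(.04,-.04)}
for n in sys.argv[1:]:
    g=green(NEST[n],.055); xy=g[1]; print(n,xy.round(4))
    o=pick(xy,.047)
    if not .035<o<.052: print("bad"); break
    up(.17); print("lifted opening",robot.get_opening())
    t=TRAY+spots[n][0]*EX+spots[n][1]*EY
    robot.goto([*t,.12],down(YAW)); print("over tray",robot.get_opening(),robot.get_grasp_force())
    print("touch",robot.move_straight([*t,.034],.1,threshold=6),robot.get_ee_pos())
    robot.grip(.062); up(.15); print("t",robot.get_t())
E
python3 f.py round1
```

```text
round1 [0.5599 0.1104]
pick hit True opening 0.046 shift mm [-0.  -0.5] t 16.6
lifted opening 0.0459665724700833
over tray 0.045955152918549194 29.96840704287024
touch False [ 0.49764185 -0.40380097  0.03464107]
t 20.9917
```

```bash
cat > g.py <<'E'
from h import *
w,T=see(TRAY+[0,-.02],.02,save="tray1")
g=green(TRAY-.04*EX-.04*EY,.020); print(g, robot.get_t())
print(TRAY-.04*EX-.04*EY)
E
python3 g.py; python3 -c "
import cv2;cv2.imwrite('pics/tray1c.png',cv2.imread('pics/tray1.png')[:280,120:520])"
```

```text
(np.float64(0.0011989146720812536), array([ 0.49582388, -0.40354237]), (45.440982818603516, 46.67591094970703), 5.2779927253723145, 0.7999846836732618) 21.7417
[ 0.49701798 -0.40364968]
```

View pics/tray1c.png

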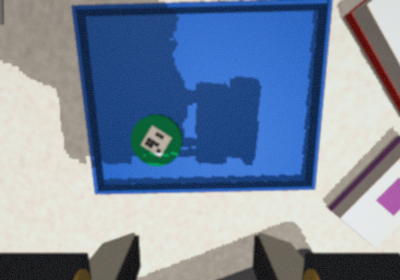

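The coded round lid lies flat in the tray at crop (157,139). Next are the other two.

```bash
python3 f.py round2 square1
cat > g2.py <<'E'
from h import *
for t in (TRAY+.04*EY,TRAY+.04*EX-.04*EY):
    print(t.round(4),green(t,.020)[1:])
# empty nests
for n in NEST:
    w,T=see(NEST[n]-.006*EX,.047,save="c_"+n); np.savez("c_"+n,T=T,**w)
print(robot.get_t())
I=[cv2.imread(f"pics/c_{n}.png")[60:200,220:420] for n in NEST]
cv2.imwrite("pics/c4.png",cv2.resize(np.vstack([np.hstack(I[:2]),np.hstack(I[2:])]),(800,560),interpolation=cv2.INTER_CUBIC))
E
python3 g2.py
```

```text
round2 [ 0.5734 -0.021 ]
pick hit True opening 0.0459 shift mm [-0.  -0.4] t 25.3
lifted opening 0.045959763879665216
over tray 0.04592720901186412 29.96934822833282
touch False [ 0.52975164 -0.32027956  0.03457858]
t 29.0083
square1 [ 0.5801 -0.0869]
pick hit True opening 0.0398 shift mm [0.3 0.1] t 32.0
lifted opening 0.039263717933028075
over tray 0.039540055475199266 29.995457231998444
touch False [ 0.57731672 -0.39609502  0.03474814]
t 35.8
[ 0.5292 -0.3202] (array([ 0.5280022 , -0.31994916]), (46.26645278930664, 45.89431381225586), 50.33354187011719, 0.795936666040922)
[ 0.5766 -0.396 ] (array([ 0.57547064, -0.39611786]), (38.70790100097656, 39.615997314453125), 6.594394683837891, 0.9790207407504439)
39.825
```

View pics/c4.png

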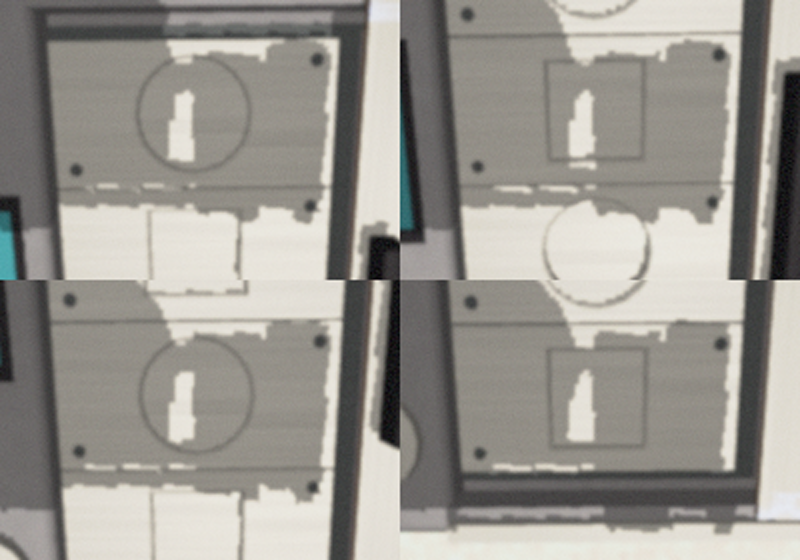

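All four nests are empty, two round and two square. I'll fit their rim outlines to the images, then look at the mat lids.

```bash
cat > n.py <<'E'
from h import *
from scipy.ndimage import map_coordinates
from scipy.optimize import minimize
t=np.linspace(0,2*np.pi,200,endpoint=False)
s=np.linspace(-1,1,50); k=np.ones(50)
SQ=np.r_[np.c_[s,k],np.c_[s,-k],np.c_[k,s],np.c_[-k,s]]*.0215
CI=np.c_[np.cos(t),np.sin(t)]*.0255
A=np.c_[EX,EY]; res={}
for n in NEST:
    d=dict(np.load(f"c_{n}.npz",allow_pickle=True)); w={k:(v if v.ndim else v.item()) for k,v in d.items()}; T=w["T"]
    g=cv2.cvtColor(w["image"],cv2.COLOR_BGR2GRAY); b=cv2.morphologyEx(g,cv2.MORPH_BLACKHAT,np.ones((7,7))).astype(float)
    b=cv2.GaussianBlur(np.minimum(b,30),(0,0),1.0)
    O=CI if "round" in n else SQ
    def f(p):
        uv=proj(w,np.c_[O@A.T+ROW+A@p,np.full(len(O),.047)],T); return map_coordinates(b,[uv[:,1],uv[:,0]],order=1).mean()
    p0=A.T@(NEST[n]-ROW)+[-.006,0]
    G=[(f(p0+[x,y]),x,y) for x in np.arange(-6,6.1,.4)/1e3 for y in np.arange(-6,6.1,.4)/1e3]
    v,x,y=max(G); r=minimize(lambda p:-f(p/1e3),(p0+[x,y])*1e3,method="Nelder-Mead"); res[n]=ROW+A@(r.x/1e3)
    print(n,r.x.round(2),res[n].round(4),round(v,1))
np.savez("nests.npz",**res)
E
python3 n.py
cat > m.py <<'E'
from h import *
p=cams.read_camera("top")
for q,z in (("lid_round1",.02),("lid_square1",.02)):
    for r in cams.masks_of(p,q):
        c=p["image"][r["region"]].mean(0)
        if c[1]>1.5*max(c[0],c[2]):
            xy=back(p,r["location"],z)[0][:2]; print(q,round(r["score"],2),np.round(r["location"]),xy.round(3),c.round())
# wrist close-ups
for i,xy in enumerate([(.558,.290),(.562,.376),(.439,.366)]):
    g=green(np.array(xy),.020,save=f"m{i}"); print(i,g, robot.get_t())
I=[cv2.imread(f"pics/m{i}.png")[20:220,220:420] for i in range(3)]; cv2.imwrite("pics/m3.png",np.hstack(I))
E
python3 m.py
```

```text
round1 [-7.03 98.5 ] [0.5598 0.1106] 16.5
square2 [-6.55 32.55] [0.5666 0.045 ] 17.4
round2 [ -6.15 -33.54] [ 0.5733 -0.0207] 16.7
square1 [ -5.64 -99.73] [ 0.5802 -0.0866] 16.7
lid_round1 0.55 [214. 174.] [0.563 0.296] [43. 82. 11.]
lid_round1 0.54 [171. 165.] [0.583 0.407] [39. 77.  9.]
lid_square1 0.6 [186. 225.] [0.433 0.364] [43. 81. 11.]
0 (np.float64(0.005288821621694388), array([0.56312886, 0.29129091]), (45.532562255859375, 46.79591751098633), 4.372685432434082, 0.7905204152947638) 41.4333
1 (np.float64(0.04634854896386085), array([0.58593189, 0.41569197]), (46.67116165161133, 46.10055160522461), 5.543130874633789, 0.7934012150457552) 41.9167
2 (np.float64(0.009651169743927351), array([0.43783909, 0.37558109]), (38.6772575378418, 39.09314727783203), 12.112009048461914, 0.983174657741126) 42.525
```

View pics/m3.png

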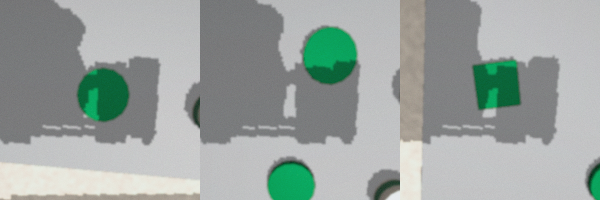

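The fits agree: pitch is 66.0 mm and coder yaw 5.9°. On the mat, one round lid is at (103,95 in panel 1), the other has been knocked to about (.586,.416) (panel 2, at (330,55)), and the square lid is turned 12°. All three are plain green, so I'll pick and seat the first.

```bash
cat > s.py <<'E'
from h import *
import sys
BX=.00175; N=np.load("nests.npz"); PY=5.9
def cl(yaw): return np.array([np.cos(np.radians(yaw)),np.sin(np.radians(yaw))])
def run(xy,sq,nest,dz=.021):
    g=green(np.array(xy),.020); print("seen",g[1].round(4),np.round(g[2],1),round(g[3],1),round(g[4],2))
    yaw=YAW
    if sq: yaw=g[3]-90 if g[3]>50 else g[3]
    o=pick(g[1]+BX*cl(yaw),.012,yaw,dz=dz); e=robot.get_ee_pos(); print("z err mm",(e[2]-.012-dz)*1e3)
    zoff=e[2]-.012       # tcp above lid centre
    if not .035<o<.05: print("bad grip"); return
    up(.17); t=N[nest]+BX*cl(PY); R=down(PY)
    robot.goto([*t,.13],R); o2=robot.get_opening(); f=robot.get_grasp_force(); print("over nest",o2,f)
    if o2<.035 or f<5: print("LOST"); return
    robot.move_straight([*t,.047+zoff+.014],.15)
    z0=.047+zoff; ok=False
    for k in range(13):
        off=np.zeros(2) if k==0 else .0006*(1+(k-1)//6)*np.array([np.cos(k*np.pi/3),np.sin(k*np.pi/3)])*1.2
        if k: 
            e=robot.get_ee_pos(); robot.move_straight([e[0],e[1],z0+.0095],.05); robot.move_straight([*(t+off),z0+.0095],.05)
        robot.move_straight([*(t+off),z0],.03,threshold=5); e=robot.get_ee_pos()
        print(" try",k,"z-z0 mm",round((e[2]-z0)*1e3,2),"opening",round(robot.get_opening(),4))
        if e[2]-z0<.0025: ok=True;break
    robot.grip(.062); up(.12)
    robot.grip(0); c=t+off; robot.goto([*c,.10],R)
    hit=robot.move_straight([*c,.0725],.04,threshold=7); print("press",hit,"top z",robot.get_ee_pos()[2]-.019)
    up(.13); robot.grip(.062)
    g=green(N[nest],.055); print(ok,"seated seen err mm",((g[1]-N[nest])*1e3).round(1),np.round(g[2],1),"t",robot.get_t())
a=sys.argv; run((float(a[1]),float(a[2])),a[3]=="sq",a[4])
E
python3 s.py .563 .2913 r round1
```

```text
seen [0.5631 0.2913] [45.9 46.1] 38.1 0.79
pick hit False opening 0.0456 shift mm [0.2 0.2] t 45.3
z err mm 0.3236603170046065
over nest 0.045351424683890945 29.96792355494108
 try 0 z-z0 mm -0.11 opening 0.0454
press True top z 0.055357729309061035
True seated seen err mm [-0.1 -0.6] [45.9 46. ] t 52.45
```

```bash
python3 s.py .586 .4157 r round2
```

```text
seen [0.5862 0.4157] [45.7 46.3] 50.3 0.8
pick hit False opening 0.0455 shift mm [0.2 0.2] t 55.8
z err mm 0.4205775352884647
over nest 0.04549639805735604 29.971437004278414
 try 0 z-z0 mm -0.14 opening 0.0454
press True top z 0.05537743394899043
True seated seen err mm [-0.3 -0.5] [45.7 46.4] t 63.7583
```

```bash
python3 s.py .4378 .3756 sq square2
```

```text
seen [0.4378 0.3754] [38.6 39.1] 12.2 0.98
pick hit False opening 0.0394 shift mm [0.2 0.1] t 67.6
z err mm 0.23423066927401315
over nest 0.03947400911573536 30.00000536441803
 try 0 z-z0 mm -0.03 opening 0.0397
press True top z 0.05535050548187266
True seated seen err mm [-0.3 -0.6] [38.7 38.3] t 75.3167
```

All three lids are home, with their tops at 55.4 mm. One top view as a check before closing.

Run:
```python
from h import *
robot.goto([.45,-.25,.35],down(YAW))
p=cams.read_camera("top"); cv2.imwrite("pics/top1.png",cv2.resize(p["image"][60:360,100:500],(800,600),interpolation=cv2.INTER_CUBIC))
```

```text
(no output)
```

View pics/top1.png

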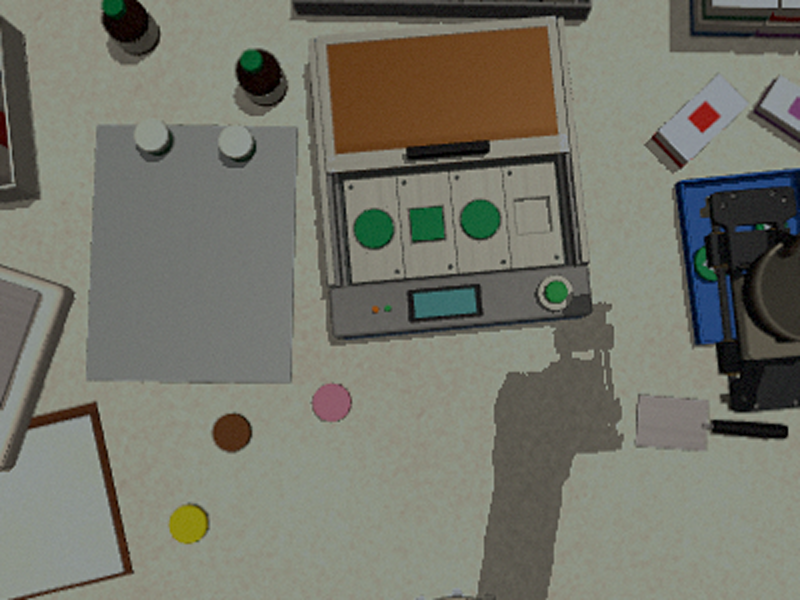

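The mat is clear, with lids at (374,229), (427,223) and (480,219); square nest (532,215) stays empty. Next I close the guard and check it.

```bash
cat > k.py <<'E'
from h import *
ex=np.r_[EX,0]; R=down(YAW); h0=np.array([.51549,.00735,.098]); h=np.array([.6533,.0216,.098])
robot.grip(.05); robot.goto([*h[:2],.16],R); robot.move_straight(h,.1,threshold=8); print(robot.get_ee_pos())
robot.grip(0); print("grip",robot.get_opening(),robot.get_ee_pos())
hit=robot.move_straight(h0-ex*.01,.08,threshold=14); e=robot.get_ee_pos(); print(hit,e,"from shut mm",(e-h0)@ex*1e3)
robot.grip(.05); e=robot.get_ee_pos(); print("relaxed",(e-h0)@ex*1e3); up(.2)
p=cams.read_camera("top"); cv2.imwrite("pics/top2.png",cv2.resize(p["image"][60:260,200:450],(750,600),interpolation=cv2.INTER_CUBIC))
g=green(np.array([.482,-.111]),.074); print("button",g)
T=toolT(); w=cams.read_camera("wrist"); cv2.imwrite("pics/w9.png",w["image"]); print(robot.get_t())
E
python3 k.py
```

```text
[0.65349783 0.02209435 0.09809468]
grip 0.011780305630038004 [0.65325221 0.02151583 0.09812972]
True [0.5139515  0.0071556  0.09807834] from shut mm -1.550048093411155
relaxed -1.2217119678667085
button (np.float64(0.0018996694442910207), array([ 0.4823593 , -0.11286538]), (25.66649627685547, 25.682228088378906), 69.22348022460938, 0.7935056341690266)
83.675
```

View pics/w9.png

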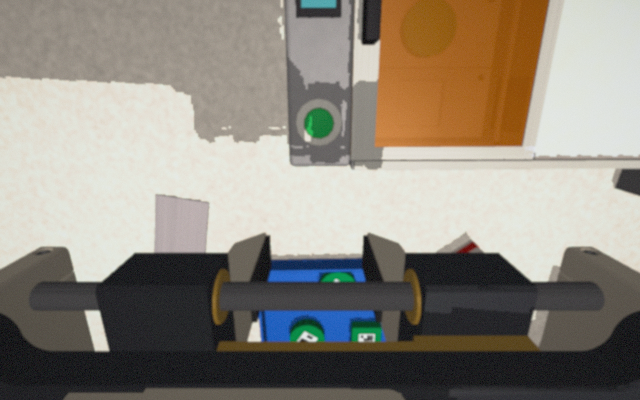

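The guard moved 140 mm to its stop, so it's shut. The button is at (319,123) and unobstructed; I'll press it, lift off and check.

```bash
cat > p.py <<'E'
from h import *
b=np.array([.4824,-.1129])+.00175*EX; R=down(YAW)
robot.grip(0); robot.goto([*b,.13],R)
robot.move_straight([*b,.097],.1); z=robot.get_ee_pos()[2]; f0=robot.get_ft_force()
hit=robot.move_straight([*b,.083],.03,threshold=14); print(hit,"tips z",robot.get_ee_pos()[2]-.019,robot.get_ft_force()-f0)
robot.hold(.2); robot.move_straight([*b,.14],.1); robot.goto([.45,-.2,.35],R)
p=cams.read_camera("top"); cv2.imwrite("pics/top3.png",cv2.resize(p["image"][60:260,190:440],(750,600),interpolation=cv2.INTER_CUBIC)); print(robot.get_t())
E
python3 p.py
```

```text
True tips z 0.07217915189215497 [-2.89245299 -1.88407518 12.55497806]
87.7833
```

View pics/top3.png

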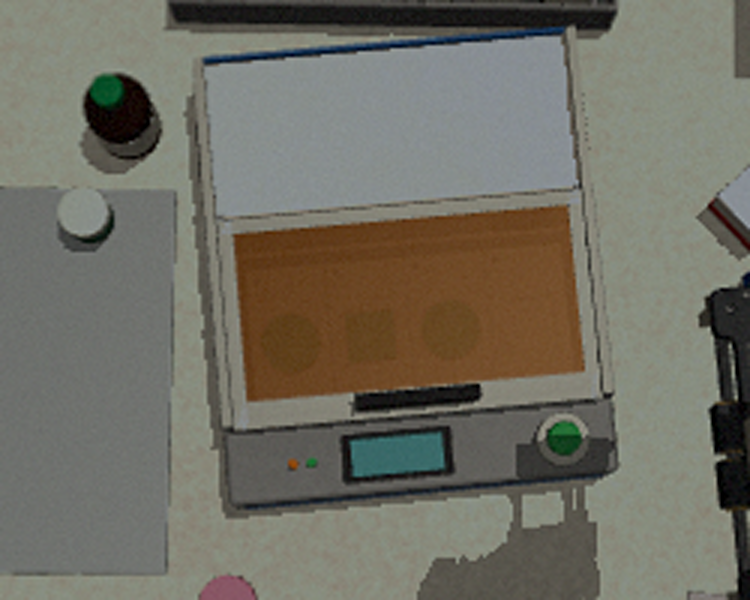

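The press stopped 1.8 mm down: the closed fingertips together (38 mm deep) landed on the button's collar. I'll press again with one fingertip, about 19 mm, centred on the button.

```bash
cat > p2.py <<'E'
from h import *
b=np.array([.4824,-.1129])+.00175*EX; R=down(YAW)
robot.grip(.06); o=robot.get_opening(); c=b-(o/2+.0095)*EX
robot.goto([*c,.13],R); robot.move_straight([*c,.096],.1); f0=robot.get_ft_force()
for z in (.0925,.0915,.0905,.0895,.0885,.0875,.0865,.0855):
    hit=robot.move_straight([*c,z],.02,threshold=10); d=robot.get_ft_force()-f0
    print(hit,"tips mm",round((robot.get_ee_pos()[2]-.019)*1e3,2),d.round(1))
    if d[2]>14: break
robot.hold(.2); robot.move_straight([*c,.14],.1); robot.goto([.45,-.2,.35],R); print(robot.get_t())
E
python3 p2.py
```

```text
False tips mm 73.99 [ 0.1 -1.2  2.9]
False tips mm 72.79 [ 0.4 -2.1  3.1]
False tips mm 72.11 [-0.5 -2.8  8.5]
False tips mm 71.81 [-5.3 -3.4 18.9]
93.1083
```

It's still blocked at 72 mm: a 19×19 mm fingertip barely fits inside the 28 mm button. I'll tilt the hand 25° so only a finger's 19 mm edge goes onto the button.

```bash
cat > p3.py <<'E'
from h import *
b=np.array([.4824,-.1129])+.00175*EX; s,c=np.sin(np.radians(25)),np.cos(np.radians(25))
y=np.r_[EX*c,s]; z=np.r_[EX*s,-c]; R=np.c_[np.cross(y,z),y,z]
P=lambda h: np.r_[b,h]-R@[0,-.015,.019]
robot.grip(0); robot.goto(P(.13),R); robot.move_straight(P(.080),.1); f0=robot.get_ft_force()
for h in np.arange(.079,.0645,-.001):
    robot.move_straight(P(h),.02,threshold=12); d=robot.get_ft_force()-f0
    print(round(h*1e3,1),"err mm",((robot.get_ee_pos()-P(h))*1e3).round(1),d.round(1))
    if d[2]>13: break
robot.hold(.2)
T=toolT(); w=cams.read_camera("wrist"); cv2.imwrite("pics/press.png",w["image"])
robot.move_straight(P(.14),.1); print(robot.get_t())
E
python3 p3.py
```

```text
Traceback (most recent call last):
  File "p3.py", line 5, in <module>
    robot.grip(0); robot.goto(P(.13),R); robot.move_straight(P(.080),.1); f0=robot.get_ft_force()
                                         ~~~~~~~~~~~~~~~~~~~^^^^^^^^^^^^
workcell.Unreachable: the arm cannot follow that straight line within its joint ranges
```

```bash
cat > q.py <<'E'
from h import *
b=np.array([.4824,-.1129])+.00175*EX
print(robot.get_qpos().round())
for tilt in (15,20,25):
  for ang in range(-180,180,30):
    for sg in (1,-1):
      o=np.array([np.cos(np.radians(ang)),np.sin(np.radians(ang))]); s,c=np.sin(np.radians(tilt)),np.cos(np.radians(tilt))
      y=sg*np.r_[o*c,-s]; z=-np.r_[o*s,c]; R=np.c_[np.cross(y,z),y,z]
      q=[kinematics.solve_ik(np.r_[b,h]-R@[0,sg*.015,.019],R) for h in (.14,.10,.085,.075,.066)]
      if all(k is not None for k in q): print(tilt,ang,sg,q[0].round(),q[-1].round(), round(max(abs(q[0]-q[-1]))))
E
python3 q.py
```

```text
[ 67.  17. -56. 132.  23.  15.  -1.]
15 -180 1 [ -43.   22.   66.  127.  -45.   36. -127.] [ 73.  54. -81. 127.  77.  53. 129.] 256
15 -180 -1 [ 57.  18. -51. 125.  23.  31.  -9.] [ 41.  23. -33. 128.  29.  20. -15.] 17
15 -150 1 [  30.   14.  -15.  123.  -13.   34. -124.] [  24.   22.   -9.  125.  -19.   24. -117.] 10
15 -150 -1 [ 72.  28. -67. 122.  27.  37.  21.] [ 62.  33. -55. 124.  35.  28.  15.] 12
15 -120 1 [ 39.  19. -23. 118. -11.  42. -95.] [ 34.  26. -18. 120. -13.  33. -91.] 9
15 -120 -1 [ 75.  38. -72. 117.  30.  48.  49.] [ 70.  44. -65. 119.  39.  41.  44.] 9
15 -90 1 [ 42.  23. -28. 112.  -5.  51. -71.] [ 36.  29. -22. 114.  -6.  43. -69.] 9
15 -90 -1 [ 74.  49. -79. 111.  38.  63.  71.] [ 71.  55. -73. 113.  45.  57.  68.] 7
15 -60 1 [ 40.  27. -29. 107.   2.  59. -49.] [ 33.  32. -21. 110.   0.  51. -46.] 8
15 -60 -1 [ 71.  59. -85. 106.  46.  78.  92.] [ 69.  64. -80. 109.  52.  73.  90.] 7
15 -30 1 [ 42.  31. -38. 104.  13.  65. -31.] [ 30.  34. -23. 107.   9.  56. -26.] 15
15 -30 -1 [ 65.  61. -85. 104.  49.  86. 118.] [ 64.  68. -82. 106.  56.  83. 115.] 8
15 0
[... 4601 characters left out ...]
. 107.  48.  79.  21.] [ 31.  41. -45. 109.  50.  70.  18.] 11
25 60 -1 [  16.   27.  -25.  108.   34.   67. -147.] [  -5.   32.    1.  111.   25.   54. -141.] 26
25 90 1 [ 43.  34. -63. 117.  58.  71.  40.] [ 35.  38. -51. 119.  63.  63.  34.] 12
25 90 -1 [  20.   22.  -32.  117.   44.   57. -129.] [ -14.   27.   10.  121.   33.   40. -123.] 41
25 120 1 [ 54.  30. -70. 126.  67.  58.  62.] [ 43.  34. -56. 128.  77.  53.  52.] 14
25 120 -1 [  23.   15.  -31.  127.   51.   41. -106.] [-28.  24.  27. 130.  36.  20. -97.] 58
25 150 1 [ 71.  29. -79. 132.  73.  44.  91.] [ 54.  32. -60. 134.  88.  37.  76.] 20
25 150 -1 [ 33.  11. -33. 133.  49.  23. -71.] [  2.  18.   1. 136.  74.  11. -99.] 34
```

```bash
python3 - <<'E'
s=open('p3.py').read()
a=s.index("y=np.r_");e=s.index("P=lambda")
s=s[:a]+"o=-EY; y=np.r_[o*c,-s]; z=-np.r_[o*s,c]; R=np.c_[np.cross(y,z),y,z]\n"+s[e:].replace("-.015","+.015")
s=s.replace("print(robot.get_t())","robot.goto([.45,-.25,.35],down(YAW)); print(robot.get_t())")
open('p3.py','w').write(s)
E
python3 p3.py
```

```text
79.0 err mm [ 0.3 -0.2  0.4] [-0.3 -1.  -0.7]
78.0 err mm [ 0.  -0.1  0.1] [-0.9 -0.3 -0. ]
77.0 err mm [-0.   0.  -0.1] [-0.3 -1.   0.2]
76.0 err mm [-0.1  0.  -0.1] [-0.2 -0.1 -0.5]
75.0 err mm [-0.1  0.  -0.1] [-1.   0.  -0.2]
74.0 err mm [-0.   0.  -0.1] [-0.6  0.2 -0.4]
73.0 err mm [ 0.1 -0.   0.1] [ 0.  -0.6  1.4]
72.0 err mm [0.1 0.  0.1] [-0.9 -0.1  1.4]
71.0 err mm [ 0.1 -0.   0.1] [-0.1 -0.1  2.6]
70.0 err mm [ 0.1 -0.   0. ] [-0.6  0.5  2.8]
69.0 err mm [ 0.1 -0.   0. ] [-0.3 -0.7  4.3]
68.0 err mm [0.1 0.  0. ] [-0.4 -0.1  4.1]
67.0 err mm [0.1 0.  0.2] [-0.7 -0.2  5.9]
66.0 err mm [0.2 0.  0.9] [-2.7 -1.3 12.8]
65.0 err mm [0.2 0.1 1.7] [-4.4 -2.8 19.2]
103.125
```

The button took a spring load up to about 5 N over 6 mm, then hit a hard stop, so it was fully pressed and let go. A last check follows.

Run:
```python
from h import *
robot.goto([.30,-.10,.40],down(YAW)); p=cams.read_camera("top"); cv2.imwrite("pics/top9.png",cv2.resize(p["image"][60:360,150:550],(800,600),interpolation=cv2.INTER_CUBIC))
```

```text
(no output)
```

View pics/top9.png

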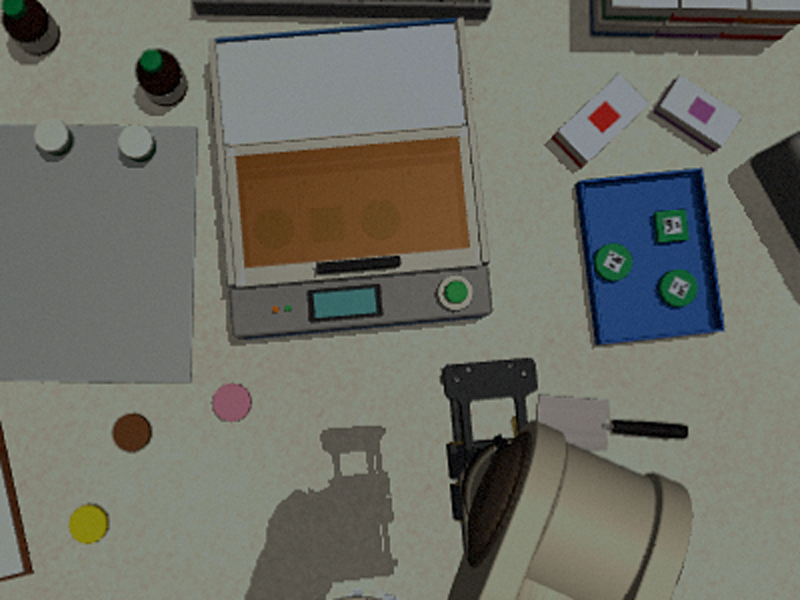

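The guard is shut (handle at (358,265)), the three coded lids are in the tray, and the bystanders are where they started.

```bash
python3 -c "
from h import *
print(order.hand_in(), robot.get_t())"
```

```text
the job is handed in; nothing more can be done
the job is handed in; nothing more can be done
```

The job is handed in, but I don't have the verdict: the three coded lids are in the tray, the three plain green lids are seated in matching nests, and the guard is shut; only after that was the start button pressed fully and released, on the third try after two presses caught on its collar.

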